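# Wedge the power module tight in the amplifier

## Robot

A 6-joint arm with a two-finger parallel gripper is mounted at the origin on the work surface. World frame = base frame: x ahead of the robot, y to its left, z up, the work surface at z = 0. Lengths are in m, angles in rad, forces in N, time in s.
With the tool pointing down it reaches from about 0.25 to 0.725 m from the base axis. Payload 4 kg.
Tool frame: the origin (TCP) lies at the very end of the fingers, on their centre line; the grasp point (between the pads) lies 19 mm behind it; z points along the fingers, y is the line along which they close (so a half turn about z gives the same grasp; the last joint's range is limited). The gripper opens to 85 mm and grips with 20 to 120 N. Pads are 22 mm wide; open, the fingers measure 114 mm over their backs; the gripper's body (76 mm by 85 mm) begins 54 mm behind the grasp point. The pads swing forward as they close: fully open they stand 13 mm farther back than shut.
Start: joints at [1.252, 0.241, 0.005, 1.335, 0, 1.571], TCP at [0.157, 0.475, 0.231] pointing down, gripper open.
Joint ranges: [-2.72, 2.72], [-1.05, 1.87], [-1.09, 1.28], [-1.99, 2.15], [-1.42, 1.44], [-3.14, 3.14]. Speed limits (rad/s): [2.79, 2.79, 3.14, 3.14, 3.14, 3.14].

## Interface

Orientations are given as a unit quaternion [x, y, z, w].
In Python, from workcell import bot, vision, workorder, boxes_of gives the robot as it stands.
- The arm moves only by the tool send_rows, never from a script. Its argument "motion" is text: rows parted by semicolons, each of 5 numbers parted by spaces: the closure, from -1 (fully open) to 1 (shut), so that 0 is half open, then the shift along the tool's x, y, z in cm, then the turn about the tool's z in rad. In form: claw x y z twist; .... A call has 1 to 5 rows; each row is the pose to reach, as a shift and turn from the pose commanded when the call began, along the tool's axes at that moment; what a row does not reach only later rows make up. A row lasts 1/10 s, in which the tool goes at most 50 mm and 8.59 degrees, less where a joint would pass 70% of its speed; a pose out of reach is approached as far as the arm can. A call with a gripper value outside its range is refused whole. The fingers move at their own pace and stop on an object; the grip force is fixed at half the most. Time passes only in rows, so rows that repeat a pose let the fingers close. It gives the time, the measured TCP pose, the force, the opening and the grip force at its end, in the units of the state.
- bot.get_obs(): the state, without advancing time (a new reading comes with each control period).
- vision.camera(name): name is "scene" or "top"; returns the picture (384x512x3 uint8, red, green, blue); there is no depth.
- vision.camera_model(name): a dict with "fov_y" (degrees; the focal length in pixels is half the picture's height over the tangent of half this angle, whatever the lens; pixels are square), "cx", "cy" (the principal point, pixels), "world_from_camera" (4x4, takes a point from camera to world coordinates). Camera axes: x right, y down, z forward; pixel columns grow to the right and rows downward; lengths in m; the calibration is good to about 2 mm. A picture is of the moment at which its call begins. camera_model takes no time and is no camera call.
- workorder.job_done(): hands the job in; it is judged then, once.
Trained networks look in the newest picture that a camera, given by its name, has taken for a name from the list of things; names that differ only in an ending like _2 or _b are one class to them, and where a whole thing is asked for, a point or a joint stands for the part that bears it (a point fixed in the world has none). Each returns a list of dicts, best first, with "conf" (0 to 1); they miss things now and then, are a little off and sometimes report something else, mostly with a low value. They report only what shows in the picture. A call takes as long as a camera call. They do not tell look-alikes from the thing itself.
- boxes_of(camera, target): "rect" ([centre column, centre row, width, height] in pixels, round what is visible of it).
The state is a dict: "clock": time; "joint_pos": joint angles; "joint_vel": joint speeds; "tau": joint torques, N m; "eef_pos": TCP position; "tool_rot": TCP orientation; "ft_force": force on the tool from outside, world axes, zero at the start; "ft_torque": the same for the moment, N m; "grip_width": finger opening in m; "grasp_force": force on a finger pad.
Only numpy, scipy, OpenCV 4.12 (cv2) and the standard library are available. Lean on these libraries where they do the work, as an engineer would, in place of code of your own. Each camera call takes 0.05 s, during which the arm holds its last target. There are 200 camera calls.

## Task

Take the steel wedge from its wooden stand and set its thin end into the gap between the amplifier's clamp bracket and the shoe of the loose power module, in the middle of the bracket, and let go so that it stands there loosely by itself. Then tap its head down, which drives the module back against its heat sink, until the wedge is tight and upright, but do not force it: a module wedged too hard cracks. Leave the things lying about alone.

Things in the scene. Friction and masses are not known exactly. Their poses are not given: they have to be found in the camera images.
- wedge_head (a point): Centre of the head of the loose steel wedge (about 150 g), which stands thin end down. The head is a plain block, 34 mm along its x, 36 mm along its y, 44 mm tall: its top is 22 mm above this point, the shank starts 22 mm below it. z up. The wedge is the same either way round. At first its head rests on the fork of the stand.
- wedge_tip (a point): Centre of the thin end of the wedge's shank, 102 mm below the head's centre, same axes. The shank is 80 mm long and 34 mm wide (x); its two broad faces (towards +y and -y) taper evenly, 1 mm of thickness per 6 mm of length, from 17.3 mm under the head to 4 mm at the tip.
- stand: Fixed wooden stand, origin at the centre of its underside on the bench. Base 90 x 90 x 12 mm; on it two posts up to 100 mm height, each 26 mm along x and 12 mm along y, with a 22 mm slot between them. The shank hangs in the slot, the head rests on the posts and is wider than they are along x. Lift it straight up.
- bracket_edge (a point): Middle of the upper inner edge of the amplifier's fixed clamp bracket, 110 mm above the bench. x runs along the gap (bracket and shoe are 56 mm long, 28 mm either side), y points across the gap from the bracket to the module's shoe, z up. The gap's mouth begins here and is at first 8 to 15 mm wide along +y; its width differs each time and is not given.
- gap_below (a point): Point 35 mm below bracket_edge, same axes: as deep as the faces of bracket and shoe go. They slope to match the wedge: the gap narrows 1 mm per 6 mm of depth, half on each side. Below is free space to the amplifier's floor, 90 mm below bracket_edge. The wedge first touches both faces with its tip 24 to 66 mm below bracket_edge.
- chassis: The opened amplifier on a turntable, fixed; it includes the bracket. Tray 300 mm (x) by 360 mm (y), floor 20 mm above the bench; origin on the bench right under bracket_edge, same axes. Side panel 105 mm high along its -y side; nothing else in it stands higher than the bracket.
- gap_floor (a point): Floor point 90 mm below bracket_edge. The clamp: the wedge first slides the loose module (drag 3 N) 0.5 to 4.5 mm back, an unknown play, until it meets the heat sink; only then the wedge gets tight (shoe springs 60 N/mm, friction about 0.3). A 15 N push clamps with about 20 N and it stays so. Tight: clamped with over 12 N. Pushes above 22 N may crack the module (45 N of clamping).
- capacitor_center (a point): Bystander: loose white capacitor, standing cylinder of 35 mm diameter and 50 mm height; its centre.
- coil_mid (a point): Bystander: loose copper ring coil, 52 mm diameter, 28 mm high; its centre.
- screwdriver_grip (a point): Bystander: loose screwdriver lying on the bench; a point in its handle.
Not all that is in view belongs to the job. There is more than one size of the part that bears wedge_head; the job needs the largest.

How it is judged:
By the outcome, as a careful person would: the job done as asked, in the order asked, and still so for the second after the job is handed in, with the robot touching nothing.
It also fails if it takes over 45 s, if anything falls off the work surface, if the arm or the gripper's body presses on something with over 40 N, if the wrist force passes 120 N, or if a joint passes its speed limit or range.

## Working session

There is one attempt and no reset: what is moved stays moved. The work goes in short steps, Python scripts to look and compute and a tool call to move; the robot and the scene stay as the last step left them, time stands still between calls to the robot, and variables do not carry over. Pictures are saved under pics/ and viewed, at most 10 in all, crops included, and the job is handed in when it is done.

Besides the shell and the picture viewer there is one more tool, called after "Emit:" as name(argument=value, ...), one argument or row to a line, values as JSON. send_rows: Moves the arm, as the interface text tells. Its arguments: {"type":"object","properties":{"motion":{"type":"string"}},"required":["motion"]}

```bash
mkdir -p pics; ls
python3 - <<'E'
from workcell import bot, vision, boxes_of
import cv2, numpy as np
np.set_printoptions(precision=4,suppress=True)
for n in("scene","top"):
    im=vision.camera(n); cv2.imwrite(f"pics/{n}0.png",im[:,:,::-1])
    m=vision.camera_model(n); print(n,m["fov_y"],m["cx"],m["cy"],{k:v for k,v in m.items() if k not in("fov_y","cx","cy","world_from_camera")}); print(np.array(m["world_from_camera"]))
    for t in("wedge_head","stand","bracket_edge","chassis","capacitor_center"):
        print(t,[(np.round(d["rect"]).tolist(),round(d["conf"],2)) for d in boxes_of(n,t)])
o=bot.get_obs();print(o["clock"],o["eef_pos"],o["tool_rot"],o["ft_force"],o["grip_width"])
a=cv2.imread("pics/scene0.png");b=cv2.imread("pics/top0.png")
E
```

```text
pics
scene 51.51309081424717 255.12094117950662 191.8004305731699 {}
[[-0.5768  0.5108 -0.6374  1.084 ]
 [ 0.8166  0.3389 -0.4673  0.5508]
 [-0.0227 -0.7901 -0.6126  0.6134]
 [ 0.      0.      0.      1.    ]]
wedge_head [([338.0, 193.0, 18.0, 33.0], 0.97), ([258.0, 195.0, 12.0, 34.0], 0.93), ([301.0, 201.0, 23.0, 52.0], 0.71)]
stand [([302.0, 225.0, 55.0, 56.0], 0.58), ([289.0, 300.0, 28.0, 35.0], 0.16)]
bracket_edge [([148.0, 185.0, 186.0, 144.0], 0.81)]
chassis [([146.0, 180.0, 184.0, 141.0], 0.86), ([220.0, 264.0, 17.0, 30.0], 0.53)]
capacitor_center [([220.0, 262.0, 23.0, 27.0], 0.66)]
top 42.401398748237746 249.0105389239614 183.34409813001795 {}
[[-0.0352 -0.9789  0.2013  0.3516]
 [-0.9994  0.0344 -0.0074  0.1652]
 [ 0.0003 -0.2015 -0.9795  1.1623]
 [ 0.      0.      0.      1.    ]]
wedge_head [([206.0, 213.0, 18.0, 22.0], 0.79), ([259.0, 215.0, 13.0, 18.0], 0.62), ([195.0, 263.0, 18.0, 20.0], 0.6)]
stand [([211.0, 217.0, 47.0, 43.0], 0.96)]
bracket_edge [([383.0, 182.0, 186.0, 159.0], 0.85)]
chassis [([385.0, 180.0, 182.0, 161.0], 0.93), ([211.0, 218.0, 48.0, 40.0], 0.36)]
capacitor_center [([238.0, 139.0, 14.0, 24.0], 0.57)]
0.6 [0.1567 0.4748 0.2313] [0.1587 0.9873 0.     0.    ] [-0.6212 -0.8053  0.327 ] 0.08551810304006703
```

View pics/scene0.png

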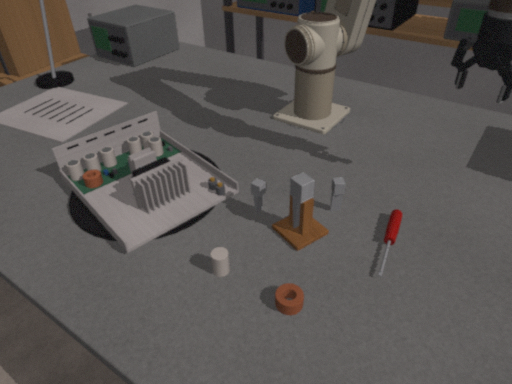

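View pics/top0.png

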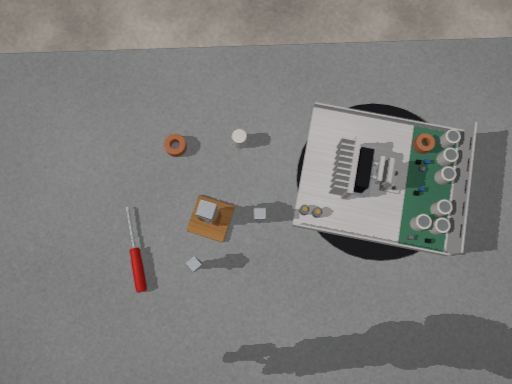

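Run:
```python
import cv2, numpy as np
a=cv2.imread("pics/scene0.png");b=cv2.imread("pics/top0.png")
f=lambda i,x,y,w,h,s:cv2.resize(i[y:y+h,x:x+w],(w*s,h*s),interpolation=cv2.INTER_CUBIC)
l=np.hstack([f(b,335,130,80,60,5),f(a,110,120,80,60,5)])
r=np.hstack([f(b,180,180,100,75,4),f(a,250,165,100,75,4)])
cv2.imwrite("pics/c1.png",np.vstack([l,r]))
```

```text
(no output)
```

View pics/c1.png

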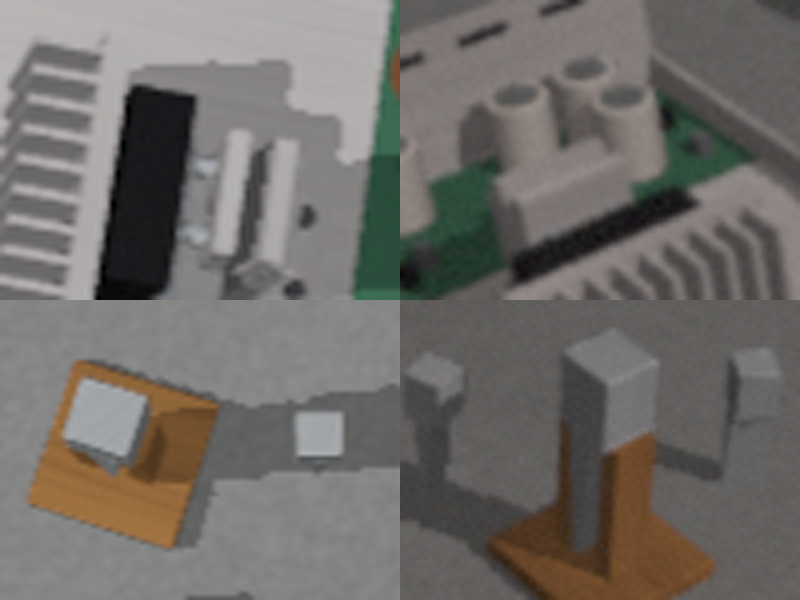

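```bash
cat > h.py <<'E'
import numpy as np, cv2
from workcell import bot, vision
def cam(n):
    m=vision.camera_model(n); return m["world_from_camera"],192/np.tan(np.radians(m["fov_y"]/2)),m["cx"],m["cy"]
def p2w(n,u,v,z):
    T,f,cx,cy=cam(n);T=np.array(T);d=T[:3,:3]@[(u-cx)/f,(v-cy)/f,1];o=T[:3,3];return o+d*(z-o[2])/d[2]
def w2p(n,p):
    T,f,cx,cy=cam(n);T=np.array(T);q=T[:3,:3].T@(np.array(p)-T[:3,3]);return np.array([cx+f*q[0]/q[2],cy+f*q[1]/q[2]])
def ortho(n,im,c,half,z,k=4,ang=0):
    """k px per mm*; half mm; image right = local -y, up = local x (local rotated by ang)"""
    R=np.array([[np.cos(ang),-np.sin(ang)],[np.sin(ang),np.cos(ang)]])
    loc=np.array([[half,half],[half,-half],[-half,-half],[-half,half]])*1e-3
    src=np.float32([w2p(n,[*(np.array(c)+R@l),z]) for l in loc])
    S=2*half*k; dst=np.float32([[0,0],[S,0],[S,S],[0,S]])
    return cv2.warpPerspective(im,cv2.getPerspectiveTransform(src,dst),(S,S),flags=cv2.INTER_CUBIC)
E
python3 - <<'E'
from h import *
np.set_printoptions(precision=4,suppress=True)
b=cv2.imread("pics/top0.png");g=cv2.cvtColor(b,cv2.COLOR_BGR2GRAY)
P=lambda u,v,z:p2w("top",u,v,z)
for s in [(390,157.6),(386.4,183),(385,156.4),(382,181.4)]: print(P(*s,.11))
print("head",P(206.7,211,.144),"decoys",P(260,214,.05),P(194,264,.05))
# head top
m=((g>165)*255).astype('uint8'); m[:, :190]=0;m[:,225:]=0;m[:195]=0;m[232:]=0
c=max(cv2.findContours(m,0,1)[0],key=cv2.contourArea).reshape(-1,2)
w=np.array([P(*q,.144)[:2]*1000 for q in c],dtype=np.float32)
print(cv2.minAreaRect(w),g[205:218:3,200:214:3])
c0=P(386,170,.11)[:2]; print(c0)
A=ortho("top",b,c0,50,.11,4); B=ortho("top",b,P(206.7,211,.144)[:2],50,.144,4)
for I in(A,B):
    cv2.line(I,(0,200),(15,200),(0,0,255),1);cv2.line(I,(200,0),(200,15),(0,0,255),1)
cv2.imwrite("pics/c2.png",np.hstack([A,B]))
# top tray edges direction: near panel lines etc
for t in [(301,224),(447,250),(316,105),(474,124)]: print("tray",P(*t,.05))
E
```

```text
[ 0.6146 -0.1539  0.11  ]
[ 0.5581 -0.1408  0.11  ]
[ 0.6177 -0.1432  0.11  ]
[ 0.562  -0.1316  0.11  ]
head [0.5054 0.2474 0.144 ] decoys [0.5085 0.1345 0.05  ] [0.4018 0.2853 0.05  ]
((505.1881103515625, 262.615966796875), (2.1085422039031982, 11.959213256835938), 35.527095794677734) [[164 163 163 165 162]
 [164 164 164 163 163]
 [166 162 164 164 161]
 [161 164 165 164 157]
 [ 97  96 155 165 120]]
[ 0.5871 -0.1426]
tray [0.4825 0.0429 0.05  ]
tray [ 0.4128 -0.2796  0.05  ]
tray [ 0.7642 -0.0086  0.05  ]
tray [ 0.704  -0.3771  0.05  ]
```

View pics/c2.png

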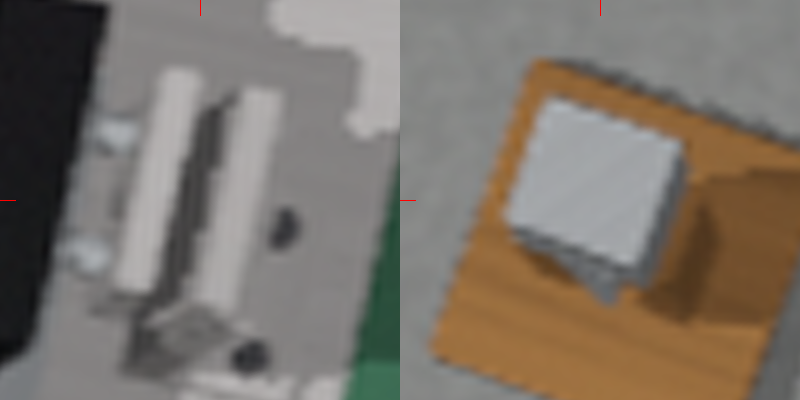

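```bash
cat >> h.py <<'E'
def fitgap(im,c0=(.5871,-.1426),ang=np.radians(-11.4)):
    g=cv2.GaussianBlur(ortho("top",im,c0,50,.11,4,ang),(1,9),0)
    g=cv2.cvtColor(g,cv2.COLOR_BGR2GRAY).astype(float); out=[]
    return g
E
python3 - <<'E'
from h import *
b=cv2.imread("pics/top0.png");g=cv2.cvtColor(b,cv2.COLOR_BGR2GRAY)
m=((g>140)*255).astype('uint8'); k=np.zeros_like(m);k[196:230,192:222]=255;m&=k
for hi in (125,135,145):
    # upsampled ortho of the head top at z=.144
    o=cv2.cvtColor(ortho("top",b,(.5054,.2474),30,.144,8),cv2.COLOR_BGR2GRAY)
    hsv=cv2.cvtColor(ortho("top",b,(.5054,.2474),30,.144,8),cv2.COLOR_BGR2HSV)
    mm=((o>hi)&(hsv[:,:,1]<60)).astype('uint8')*255
    mm=cv2.morphologyEx(mm,cv2.MORPH_OPEN,np.ones((25,25)))
    n,l,s,_=cv2.connectedComponentsWithStats(mm); i=l[240,240]
    c=np.argwhere(l==i)[:,::-1].astype(np.float32)
    (x,y),(w,h),a=cv2.minAreaRect(c); M=cv2.moments((l==i).astype('uint8'),True)
    print(hi,"world ctr",.5054+(240-y)/8e3,.2474+(240-x)/8e3,"mom",.5054+(240-M['m01']/M['m00'])/8e3,.2474+(240-M['m10']/M['m00'])/8e3,w/8,h/8,a)
for r in range(120,300,20):
    print(r,fitgap(b)[r-3:r+4,110:300:6].mean(0).round().astype(int))
E
```

```text
125 world ctr 0.5102777046203613 0.24962557830810547 mom 0.5103191166924165 0.2495634641600561 36.59452819824219 34.67070770263672 19.35226821899414
135 world ctr 0.5104850563049316 0.24984042587280275 mom 0.5103648857932737 0.24974561290495748 36.09886169433594 34.18335723876953 19.482433319091797
145 world ctr 0.5104755519866943 0.2499596046447754 mom 0.5103495952633439 0.24976740014139273 35.26435089111328 33.3740348815918 19.636781692504883
120 [129 124 122 122 140 163 175 179 178 179 171 141 103  77  65  70  93 124
 145 158 169 173 173 171 164 153 140 133 132 130 130 130]
140 [147 148 144 136 141 161 174 178 177 178 166 139  94  68  69  65  83 116
 143 163 170 171 173 170 161 144 132 131 130 131 131 131]
160 [158 150 133 129 148 165 176 177 178 176 160 129  87  65  69  68  80 106
 139 164 171 173 172 172 163 145 130 130 130 129 129 129]
180 [130 127 123 127 147 169 179 178 180 174 157 109  68  70  65  78 105 129
 149 161 169 173 171 169 160 147 136 132 133 133 132 131]
200 [128 119 118 126 146 166 175 179 178 176 156 112  71  66  68  69  93 126
 152 164 170 171 172 168 156 143 133 120 100  69  62  83]
220 [121 108 103 125 156 169 176 177 176 170 144 107  76  66  70  65  83 117
 147 167 173 171 173 168 156 140 125 112  81  58  60  76]
240 [129 125 120 131 154 171 179 177 179 170 142  96  70  68  66  88 119 136
 151 163 169 171 169 165 154 139 130 128 127 129 131 132]
260 [139 131 126 132 151 170 177 177 175 162 136  92  64  70  65  77 105 135
 158 166 170 171 170 164 150 137 133 133 134 133 132 131]
280 [169 157 142 140 155 172 175 177 175 167 139  99  71  64  77 103 122 141
 155 167 171 170 172 164 149 134 131 133 133 132 131 130]
```

```bash
cat >> h.py <<'E'
def toolshift(dst,yaw_y):
    """cm shift in tool axes and twist to put TCP at dst with tool y at yaw_y (rad)"""
    o=bot.get_obs(); from scipy.spatial.transform import Rotation as Ro
    R=Ro.from_quat(o["tool_rot"]).as_matrix(); d=R.T@(np.array(dst)-o["eef_pos"])*100
    cur=np.arctan2(R[1,1],R[0,1]); t=(-(yaw_y-cur)+np.pi/2)%np.pi-np.pi/2
    return d.round(3),round(t,4),"tilt",np.degrees(np.arccos(-R[2,2])).round(2)
E
python3 - <<'E'
from h import *
b=cv2.imread("pics/top0.png")
for a in (-13,-13.6,-14.2):
    g=fitgap(b,ang=np.radians(a)); res=[]
    for (s,e,sg) in((160,195,-1),(245,280,-1),(115,150,1)):
        rr=np.arange(125,276,5); cc=[]
        for r in rr:
            p=cv2.GaussianBlur(g,(9,9),0)[r,s:e]; d=np.clip(sg*np.gradient(p),0,None); cc.append(s+(d*np.arange(e-s)).sum()/d.sum())
        res.append(np.polyfit(rr-200,cc,1).round(3).tolist())
    print(a,res)
g=fitgap(b,ang=np.radians(-13.6))
print("center cols",g[196:204,150:270:5].mean(0).round().astype(int))
print("shoe ends",g[60:320:4,148:164].mean(1).round().astype(int))
print("br ends",g[60:320:4,226:246].mean(1).round().astype(int))
print(toolshift([.5104,.2498,.231],np.radians(70.6)))
E
```

```text
-13 [[-0.018, 174.678], [0.009, 259.234], [0.001, 134.826]]
-13.6 [[-0.008, 174.672], [0.016, 259.223], [0.01, 134.804]]
-14.2 [[0.001, 174.666], [0.023, 259.21], [0.019, 134.769]]
center cols [179 178 180 173 158 121  82  62  69  66  70  88 116 139 158 165 170 171
 172 170 165 154 143 134]
shoe ends [131 131 133 141 154 167 176 178 179 178 178 178 178 178 178 178 179 179
 179 178 178 177 178 178 178 177 177 177 177 178 178 178 179 179 179 179
 178 177 177 176 176 176 176 177 177 178 178 177 177 177 177 176 176 176
 176 176 176 176 174 170 157 133 109  97  98]
br ends [130 130 131 136 148 162 172 175 174 174 173 173 172 171 171 172 172 172
 172 171 172 172 173 173 173 172 171 171 171 171 171 171 171 170 171 170
 171 171 172 172 172 171 171 170 170 169 169 169 169 170 170 170 170 170
 170 170 170 170 167 158 143 128 117 109 105]
(array([-4.0637e+01, -1.0282e+01,  3.3000e-02]), np.float64(0.0198), 'tilt', np.float64(0.0))
```

Emit:
send_rows(
  motion="-1 -40.6 -10.3 0 0.02; -1 -40.6 -10.3 0 0.02; -1 -40.6 -10.3 0 0.02; -1 -40.6 -10.3 0 0.02; -1 -40.6 -10.3 0 0.02",
)

```text
clock: 1.1
eef_pos: [0.369, 0.3393, 0.2315]
tool_rot: [0.168, 0.986, 0.0, 0.0]
ft_force: [0.5, 0.9, -0.8]
grip_width: 0.0855
grasp_force: 0.0
```

```bash
python3 -c "
from h import *
print(toolshift([.5104,.2498,.200],np.radians(70.6)),bot.get_obs()['clock'])"
```

```text
(array([-16.309,  -3.749,   3.155]), np.float64(0.0001), 'tilt', np.float64(0.04)) 1.1
```

Emit:
send_rows(
  motion="-1 -16.3 -3.7 0 0; -1 -16.3 -3.7 0 0; -1 -16.3 -3.7 0 0; -1 -16.3 -3.7 0 0; -1 -16.3 -3.7 0 0",
)

```text
clock: 1.6
eef_pos: [0.5108, 0.2497, 0.2307]
tool_rot: [0.171, 0.985, -0.0, -0.0]
ft_force: [-0.2, 0.0, -0.7]
grip_width: 0.0854
grasp_force: 0.0
```

```bash
python3 -c "
from h import *
print(toolshift([.5104,.2498,.106],np.radians(70.6)),bot.get_obs()['clock'])
cv2.imwrite('pics/s3.png',np.hstack([cv2.resize(vision.camera('scene')[110:260,230:380,::-1],(600,600),interpolation=2)]))"
```

```text
(array([ 0.038, -0.   , 12.469]), np.float64(-0.0044), 'tilt', np.float64(0.02)) 1.6
```

View pics/s3.png

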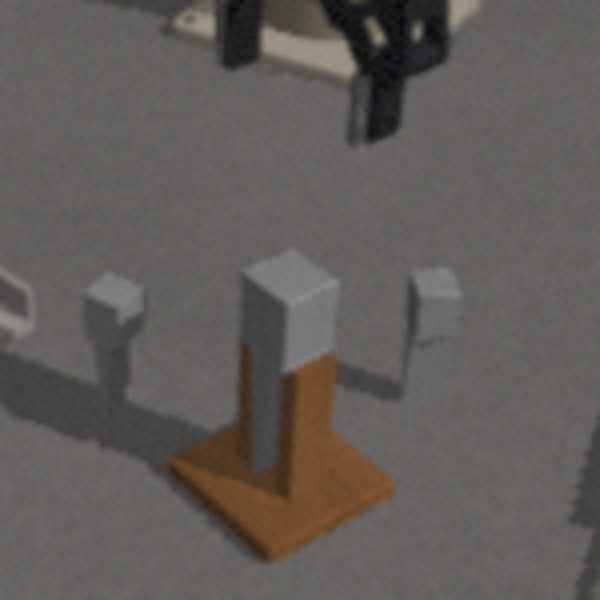

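The wedge on the stand (its head at about 302,182 in the full scene picture) is clearly the largest of the three. The others, at (258,186) and (338,187), are smaller. The shank's end face faces left, which confirms the yaw, and the fingers straddle the head, so I'm going down.

Emit:
send_rows(
  motion="-1 0 0 4 0; -1 0 0 8 0; -1 0 0 11 0; -1 0 0 12.5 0; -1 0 0 12.5 0",
)

```text
clock: 2.15
eef_pos: [0.5053, 0.2519, 0.1037]
tool_rot: [0.167, 0.986, -0.002, -0.003]
ft_force: [-0.4, -0.1, 0.1]
grip_width: 0.085
grasp_force: 0.0
```

Emit:
send_rows(
  motion="0.6 0 0 0 0; 0.6 0 0 0 0; 1 0 0 0 0; 1 0 0 0 0; 1 0 0 0 0",
)

```text
clock: 2.65
eef_pos: [0.5096, 0.251, 0.108]
tool_rot: [0.169, 0.986, 0.0, 0.001]
ft_force: [-1.5, -2.5, 6.0]
grip_width: 0.0358
grasp_force: 60.6
```

Emit:
send_rows(
  motion="1 0 0 -0.5 0; 1 0 0 -2 0; 1 0 0 -5 0; 1 0 0 -9 0; 1 0 0 -13.5 0",
)

```text
clock: 3.15
eef_pos: [0.5081, 0.2511, 0.2417]
tool_rot: [0.169, 0.986, -0.001, -0.001]
ft_force: [0.6, 0.8, -1.0]
grip_width: 0.0352
grasp_force: 60.0
```

Emit:
send_rows(
  motion="1 0 0 0 0; 1 0 0 0 0; 1 0 0 0 0; 1 0 0 0 0; 1 0 0 0 0",
)

```text
clock: 3.65
eef_pos: [0.5082, 0.2511, 0.2396]
tool_rot: [0.169, 0.986, -0.001, -0.001]
ft_force: [-0.9, 0.8, -1.2]
grip_width: 0.0353
grasp_force: 60.1
```

Run:
```python
from h import *
for n in("scene","top"): cv2.imwrite(f"pics/{n}4.png",vision.camera(n)[:,:,::-1])
o=bot.get_obs();p=o["eef_pos"];print(p)
a=cv2.imread("pics/scene4.png");u,v=w2p("scene",p).astype(int)
q=w2p("scene",p-np.array([0,0,.08])).astype(int)
cy=(v+q[1])//2
A=cv2.resize(a[max(cy-50,0):cy+50,u-40:u+40],(480,600),interpolation=2)
cv2.imwrite("pics/s4.png",A);print(u,v,q,max(cy-50,0),u-40)
print(toolshift([.5900,-.1425,.25],np.radians(76.6)),o["ft_force"])
```

```text
[0.50856085 0.25121817 0.2402335 ]
306 137 [304 172] 104 266
(array([-20.764, -34.429,  -0.956]), np.float64(-0.1049), 'tilt', np.float64(0.12)) [ 0.50328326 -0.43406789 -0.61145779]
```

View pics/s4.png

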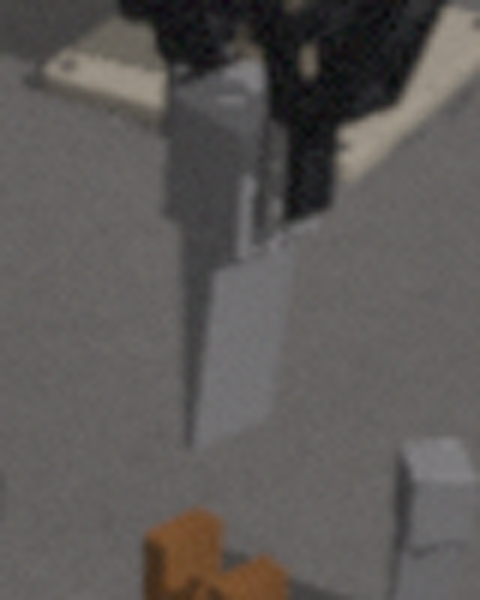

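Run:
```python
from h import *
p=bot.get_obs()["eef_pos"]
t=p+np.array([.00108,-.00038,.0145-.102]);print("tip exp",w2p("scene",t),"meas 304.3 175.7; head top exp",w2p("scene",t+[0,0,.124]), "1mm x",w2p("scene",t+[.01,0,0])-w2p("scene",t))
print(toolshift([.5889,-.1422,.25],np.radians(76.6)))
```

```text
tip exp [303.96762795 176.11005369] meas 304.3 175.7; head top exp [307.60079263 119.7229672 ] 1mm x [-2.53665399  2.4711966 ]
(array([-20.651, -34.437,  -0.956]), np.float64(-0.1049), 'tilt', np.float64(0.12))
```

Emit:
send_rows(
  motion="1 -20.9 -34.4 -1 -0.105; 1 -20.9 -34.4 -1 -0.105; 1 -20.9 -34.4 -1 -0.105; 1 -20.9 -34.4 -1 -0.105; 1 -20.9 -34.4 -1 -0.105",
)

```text
clock: 4.25
eef_pos: [0.5604, 0.005, 0.2473]
tool_rot: [0.116, 0.993, 0.0, -0.0]
ft_force: [1.2, 0.9, -0.7]
grip_width: 0.0353
grasp_force: 60.4
```

```bash
python3 -c "
from h import *
print(toolshift([.5889,-.1422,.25],np.radians(76.6)))"
```

```text
(array([ -6.177, -13.664,  -0.267]), np.float64(0.0005), 'tilt', np.float64(0.01))
```

Emit:
send_rows(
  motion="1 -6.2 -13.6 -0.2 0; 1 -6.2 -13.6 -0.2 0; 1 -6.2 -13.6 -0.2 0; 1 -6.2 -13.6 -0.2 0; 1 -6.2 -13.6 -0.2 0",
)

```text
clock: 4.75
eef_pos: [0.5889, -0.1412, 0.2486]
tool_rot: [0.118, 0.993, 0.0, -0.001]
ft_force: [-0.5, 1.3, -2.0]
grip_width: 0.0355
grasp_force: 60.4
```

Emit:
send_rows(
  motion="1 0 0 0 0; 1 0 0 0 0",
)

```text
clock: 4.95
eef_pos: [0.5891, -0.1382, 0.2496]
tool_rot: [0.116, 0.993, 0.0, -0.0]
ft_force: [-0.1, -0.6, -2.1]
grip_width: 0.0354
grasp_force: 60.4
```

Run:
```python
from h import *
print(toolshift([.5889,-.1422,.25],np.radians(76.6)))
a=vision.camera("scene")[:,:,::-1];b=vision.camera("top")[:,:,::-1];o=bot.get_obs();print(o["eef_pos"],o["ft_force"])
p=o["eef_pos"];print(w2p("scene",p),w2p("scene",p-[0,0,.0875]),w2p("scene",[.59,-.1425,.11]))
cv2.imwrite("pics/s5.png",cv2.resize(a[90:190,100:200],(600,600),interpolation=2))
```

```text
(array([-0.071, -0.392, -0.045]), np.float64(0.0023), 'tilt', np.float64(0.02))
[ 0.58921622 -0.13829028  0.24976702] [ 0.10555761  0.5228642  -0.4760701 ]
[130.64596865  99.75689683] [138.81347568 135.26185767] [141.78994818 154.17709121]
```

View pics/s5.png

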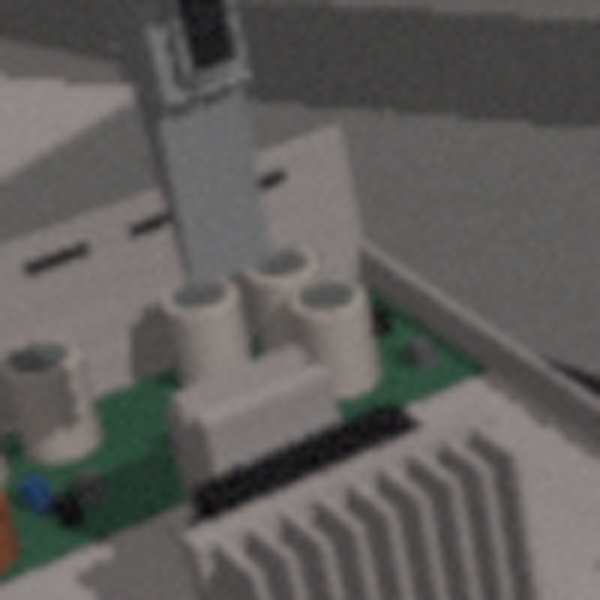

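Emit:
send_rows(
  motion="1 0 -0.4 0 0; 1 0 -0.4 1 0; 1 0 -0.4 2.5 0; 1 0 -0.4 3.5 0; 1 0 -0.4 3.5 0",
)

```text
clock: 5.55
eef_pos: [0.5869, -0.1433, 0.212]
tool_rot: [0.117, 0.993, 0.0, -0.002]
ft_force: [1.1, 0.1, -1.2]
grip_width: 0.035
grasp_force: 60.4
```

Emit:
send_rows(
  motion="1 0 0 0 0; 1 0 0 0 0; 1 0 0 0 0",
)

```text
clock: 5.85
eef_pos: [0.5887, -0.1439, 0.2153]
tool_rot: [0.117, 0.993, -0.0, 0.001]
ft_force: [-0.7, 0.1, -1.4]
grip_width: 0.0353
grasp_force: 60.4
```

```bash
python3 -c "
from h import *
print(toolshift([.5889,-.1422,.17],np.radians(76.6)))"
```

```text
(array([0.03 , 0.167, 4.531]), np.float64(0.0), 'tilt', np.float64(0.09))
```

Emit:
send_rows(
  motion="1 0 0.1 1 0; 1 0 0.1 1 0; 1 0 0.1 1 0; 1 0 0.1 1 0; 1 0 0.1 1 0",
)

```text
clock: 6.35
eef_pos: [0.5886, -0.1428, 0.2047]
tool_rot: [0.117, 0.993, -0.0, 0.0]
ft_force: [0.5, 0.1, -0.8]
grip_width: 0.0353
grasp_force: 60.4
```

```bash
python3 -c "
from h import *
for i in range(4):
  print(toolshift([.5889,-.1422,.17],np.radians(76.6)),bot.get_obs()['joint_vel'].round(3)); vision.camera('top')"
```

```text
(array([-0.011,  0.066,  3.471]), np.float64(0.0001), 'tilt', np.float64(0.02)) [ 0.001 -0.001  0.002  0.     0.    -0.001]
(array([-0.009,  0.063,  3.471]), np.float64(0.0001), 'tilt', np.float64(0.02)) [-0.001 -0.     0.002 -0.001  0.002  0.   ]
(array([-0.014,  0.064,  3.472]), np.float64(0.0), 'tilt', np.float64(0.02)) [-0.001  0.001 -0.     0.001  0.002 -0.001]
(array([-0.015,  0.064,  3.469]), np.float64(0.0001), 'tilt', np.float64(0.02)) [ 0.    -0.001 -0.003 -0.001 -0.     0.001]
```

Emit:
send_rows(
  motion="1 0 0.06 0 0; 1 0 0.06 0.6 0; 1 0 0.06 1.2 0; 1 0 0.06 1.8 0; 1 0 0.06 1.8 0",
)

```text
clock: 7.05
eef_pos: [0.5877, -0.142, 0.1848]
tool_rot: [0.117, 0.993, 0.0, -0.001]
ft_force: [-0.2, -0.1, -1.3]
grip_width: 0.0355
grasp_force: 60.4
```

Emit:
send_rows(
  motion="1 0 0 0.3 0; 1 0 0 0.6 0; 1 0 0 0.9 0; 1 0 0 1.2 0; 1 0 0 1.2 0",
)

```text
clock: 7.55
eef_pos: [0.5883, -0.1421, 0.1739]
tool_rot: [0.117, 0.993, 0.0, -0.0]
ft_force: [0.0, -0.4, -2.4]
grip_width: 0.0353
grasp_force: 60.4
```

```bash
python3 -c "
from h import *
print(toolshift([.5889,-.1422,.16],np.radians(76.6)),bot.get_obs()['ft_force'])
vision.camera('top');print(toolshift([.5889,-.1422,.16],np.radians(76.6)),bot.get_obs()['ft_force'],bot.get_obs()['ft_torque'])"
```

```text
(array([-0.058,  0.005,  1.393]), np.float64(0.0), 'tilt', np.float64(0.05)) [ 0.03798215 -0.38448887 -2.35064684]
(array([-0.046,  0.004,  1.421]), np.float64(0.0001), 'tilt', np.float64(0.03)) [ 0.33496355 -0.02253626 -1.82616212] [-0.00731829  0.00197475  0.02254121]
```

Emit:
send_rows(
  motion="1 0 0 0.2 0; 1 0 0 0.4 0; 1 0 0 0.6 0; 1 0 0 0.8 0; 1 0 0 0.8 0",
)

```text
clock: 8.1
eef_pos: [0.5884, -0.1421, 0.1661]
tool_rot: [0.117, 0.993, 0.0, -0.0]
ft_force: [-0.3, -0.0, -0.8]
grip_width: 0.0354
grasp_force: 60.4
```

Emit:
send_rows(
  motion="1 0 0 0.1 0; 1 0 0 0.2 0; 1 0 0 0.3 0; 1 0 0 0.4 0; 1 0 0 0.4 0",
)

```text
clock: 8.6
eef_pos: [0.5885, -0.1422, 0.1623]
tool_rot: [0.117, 0.993, 0.0, -0.0]
ft_force: [-0.8, 0.4, -1.9]
grip_width: 0.0351
grasp_force: 60.4
```

Emit:
send_rows(
  motion="1 0 0 0.1 0; 1 0 0 0.2 0; 1 0 0 0.3 0; 1 0 0 0.3 0",
)

```text
clock: 9.0
eef_pos: [0.5885, -0.1423, 0.1593]
tool_rot: [0.117, 0.993, -0.0, -0.0]
ft_force: [-0.1, -0.8, -1.5]
grip_width: 0.0355
grasp_force: 60.5
```

Emit:
send_rows(
  motion="1 0 0 0.1 0; 1 0 0 0.2 0; 1 0 0 0.2 0; 1 0 0 0.2 0",
)

```text
clock: 9.4
eef_pos: [0.5885, -0.1424, 0.1574]
tool_rot: [0.117, 0.993, -0.0, -0.0]
ft_force: [0.1, -1.4, -1.2]
grip_width: 0.0354
grasp_force: 60.4
```

Emit:
send_rows(
  motion="1 0 0 0.1 0; 1 0 0 0.2 0; 1 0 0 0.2 0; 1 0 0 0.2 0",
)

```text
clock: 9.8
eef_pos: [0.5886, -0.1425, 0.1554]
tool_rot: [0.117, 0.993, -0.0, -0.0]
ft_force: [-0.0, -3.5, -1.7]
grip_width: 0.0352
grasp_force: 60.4
```

Emit:
send_rows(
  motion="1 0 -0.06 0 0; 1 0 -0.06 0 0; 1 0 -0.06 0 0",
)

```text
clock: 10.1
eef_pos: [0.5886, -0.1426, 0.1555]
tool_rot: [0.117, 0.993, 0.0, 0.0]
ft_force: [0.4, -0.8, -1.9]
grip_width: 0.0351
grasp_force: 60.4
```

Emit:
send_rows(
  motion="1 0 0 0.1 0; 1 0 0 0.2 0; 1 0 0 0.2 0; 1 0 0 0.2 0",
)

```text
clock: 10.5
eef_pos: [0.5884, -0.1427, 0.1533]
tool_rot: [0.117, 0.993, 0.0, -0.0]
ft_force: [0.5, -1.6, -0.5]
grip_width: 0.0356
grasp_force: 60.5
```

Emit:
send_rows(
  motion="1 0 -0.05 0 0; 1 0 -0.1 0 0; 1 0 -0.1 0 0; 1 0 -0.1 0 0",
)

```text
clock: 10.9
eef_pos: [0.5883, -0.1433, 0.1535]
tool_rot: [0.116, 0.993, 0.0, -0.0]
ft_force: [-0.4, 0.9, -0.7]
grip_width: 0.0355
grasp_force: 60.5
```

Emit:
send_rows(
  motion="1 0 0 0.1 0; 1 0 0 0.2 0; 1 0 0 0.2 0; 1 0 0 0.2 0",
)

```text
clock: 11.3
eef_pos: [0.5884, -0.1432, 0.1514]
tool_rot: [0.116, 0.993, 0.0, 0.0]
ft_force: [2.0, 2.2, -1.7]
grip_width: 0.035
grasp_force: 60.6
```

Emit:
send_rows(
  motion="1 0 0.03 0.1 0; 1 0 0.03 0.15 0; 1 0 0.03 0.15 0; 1 0 0.03 0.15 0",
)

```text
clock: 11.7
eef_pos: [0.5885, -0.1432, 0.1502]
tool_rot: [0.116, 0.993, 0.0, 0.0]
ft_force: [0.4, 3.1, 0.6]
grip_width: 0.0354
grasp_force: 60.8
```

Emit:
send_rows(
  motion="1 0 0 0.1 0; 1 0 0 0.1 0; 1 0 0 0.1 0; 1 0 0 0.1 0",
)

```text
clock: 12.1
eef_pos: [0.5886, -0.1432, 0.1493]
tool_rot: [0.116, 0.993, 0.0, 0.0]
ft_force: [0.6, 3.9, 3.2]
grip_width: 0.0355
grasp_force: 61.1
```

Emit:
send_rows(
  motion="1 0 0.05 0 0; 1 0 0.05 0 0; 1 0 0.05 0 0",
)

```text
clock: 12.4
eef_pos: [0.5886, -0.1431, 0.1491]
tool_rot: [0.117, 0.993, -0.0, 0.0]
ft_force: [0.5, 3.4, 2.8]
grip_width: 0.035
grasp_force: 61.1
```

Emit:
send_rows(
  motion="0 0 0 0 0; 0 0 0 0 0; 0 0 0 0 0; 0 0 0 0 0; 0 0 0 0 0",
)

```text
clock: 12.9
eef_pos: [0.5883, -0.1432, 0.1488]
tool_rot: [0.117, 0.993, -0.0, -0.0]
ft_force: [0.3, -0.4, 0.9]
grip_width: 0.0424
grasp_force: 0.0
```

Run:
```python
from h import *
a=vision.camera("scene")[:,:,::-1];b=vision.camera("top")[:,:,::-1];o=bot.get_obs();print(o["eef_pos"],o["ft_force"])
z=.110-.048+.124
print(w2p("scene",[.59,-.1425,z]),w2p("top",[.59,-.1425,z]))
cv2.imwrite("pics/s6.png",cv2.resize(a[95:195,100:200],(600,600),interpolation=2))
```

```text
[ 0.58840121 -0.14310131  0.1489736 ] [ 0.09046764  0.64929071 -0.69787553]
[135.16894587 125.70383502] [395.97936588 160.08574865]
```

View pics/s6.png

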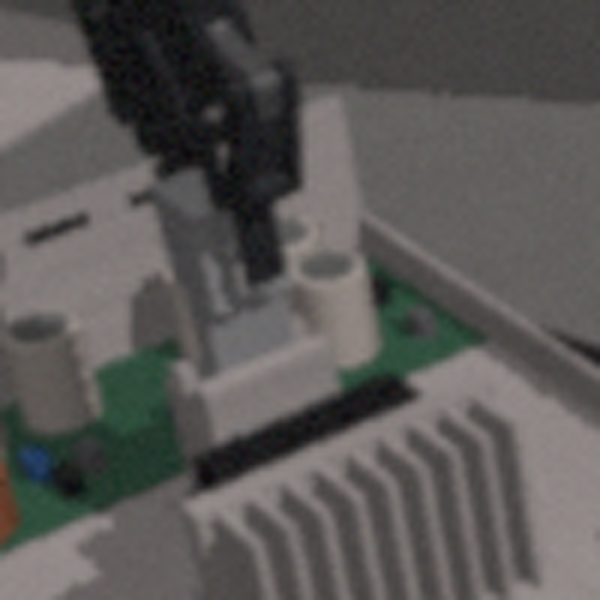

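The wedge stands in the gap, with its shank centred on the shoe. Next I open fully, rise and close.

Emit:
send_rows(
  motion="-1 0 0 0 0; -1 0 0 0 0; -1 0 0 0 0; -1 0 0 0 0; -1 0 0 -1 0",
)

```text
clock: 13.5
eef_pos: [0.5874, -0.1427, 0.1578]
tool_rot: [0.117, 0.993, 0.0, -0.002]
ft_force: [-0.3, -0.2, -0.4]
grip_width: 0.0855
grasp_force: 0.0
```

Emit:
send_rows(
  motion="-1 0 0 -2 0; -1 0 0 -4 0; -1 0 0 -7 0; 1 0 0 -9 0; 1 0 0 -9 0",
)

```text
clock: 14.0
eef_pos: [0.5904, -0.1434, 0.2538]
tool_rot: [0.117, 0.993, -0.001, 0.004]
ft_force: [0.2, -0.4, 0.2]
grip_width: 0.0588
grasp_force: 0.0
```

Emit:
send_rows(
  motion="1 0 0 0 0; 1 0 0 0 0; 1 0 0 0 0; 1 0 0 0 0; 1 0 0 0 0",
)

```text
clock: 14.5
eef_pos: [0.5882, -0.1429, 0.2483]
tool_rot: [0.117, 0.993, 0.0, -0.001]
ft_force: [-0.4, 0.6, 0.4]
grip_width: -0.0001
grasp_force: 0.0
```

Run:
```python
from h import *
a=vision.camera("scene")[:,:,::-1];b=vision.camera("top")[:,:,::-1];o=bot.get_obs();print(o["eef_pos"],o["ft_force"])
x=np.array([.9728,-.2317,0]);y=np.array([.2317,.9728,0]);h=np.array([.59,-.1432,.186])
A=cv2.resize(a[85:185,100:180],(400,500),interpolation=2)
for s,t in((1,1),(1,-1),(-1,-1),(-1,1)):
    u=w2p("scene",h+s*.017*x+t*.018*y);cv2.circle(A,(int((u[0]-99.5)*5),int((u[1]-84.5)*5)),3,(0,0,255),1)
cv2.imwrite("pics/s7.png",A)
```

```text
[ 0.58835163 -0.14294359  0.24863775] [-0.01921839 -0.35543905  0.34709814]
```

View pics/s7.png

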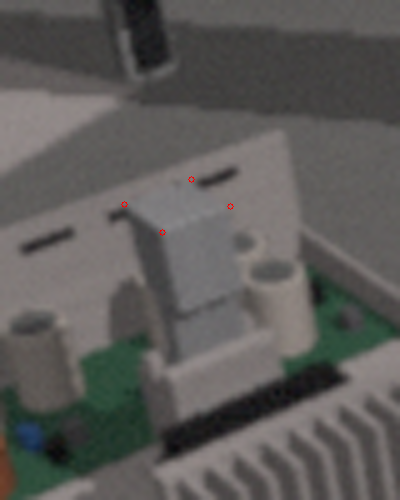

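Emit:
send_rows(
  motion="1 -0.05 0 2 0; 1 -0.05 0 4 0; 1 -0.05 0 5.2 0; 1 -0.05 0 5.5 0; 1 -0.05 0 5.5 0",
)

```text
clock: 15.1
eef_pos: [0.5888, -0.143, 0.1937]
tool_rot: [0.117, 0.993, 0.0, -0.0]
ft_force: [-0.0, -0.3, 0.2]
grip_width: 0.0001
grasp_force: 0.0
```

Emit:
send_rows(
  motion="1 0 0 0.05 0; 1 0 0 0.1 0; 1 0 0 0.15 0; 1 0 0 0.2 0; 1 0 0 0.2 0",
)

```text
clock: 15.6
eef_pos: [0.589, -0.1431, 0.1922]
tool_rot: [0.117, 0.993, -0.0, 0.0]
ft_force: [0.1, 0.6, 0.2]
grip_width: 0.0004
grasp_force: 0.0
```

Emit:
send_rows(
  motion="1 0 0 0.05 0; 1 0 0 0.1 0; 1 0 0 0.15 0; 1 0 0 0.2 0; 1 0 0 0.2 0",
)

```text
clock: 16.1
eef_pos: [0.5889, -0.143, 0.1899]
tool_rot: [0.117, 0.993, 0.0, -0.0]
ft_force: [0.1, -0.5, -0.3]
grip_width: 0.0001
grasp_force: 0.0
```

Emit:
send_rows(
  motion="1 0 0 0.05 0; 1 0 0 0.1 0; 1 0 0 0.15 0; 1 0 0 0.15 0; 1 0 0 0.15 0",
)

```text
clock: 16.6
eef_pos: [0.5889, -0.1431, 0.1885]
tool_rot: [0.117, 0.993, 0.0, -0.0]
ft_force: [0.2, -0.8, -1.4]
grip_width: -0.0003
grasp_force: 0.0
```

Emit:
send_rows(
  motion="1 0 0 0.05 0; 1 0 0 0.1 0; 1 0 0 0.15 0; 1 0 0 0.2 0; 1 0 0 0.2 0",
)

```text
clock: 17.1
eef_pos: [0.5889, -0.143, 0.1864]
tool_rot: [0.117, 0.993, 0.0, -0.0]
ft_force: [-0.8, -0.7, -0.1]
grip_width: -0.0001
grasp_force: 0.0
```

Emit:
send_rows(
  motion="1 0 0 0.05 0; 1 0 0 0.1 0; 1 0 0 0.15 0; 1 0 0 0.15 0; 1 0 0 0.15 0",
)

```text
clock: 17.6
eef_pos: [0.5889, -0.1431, 0.185]
tool_rot: [0.117, 0.993, -0.0, -0.0]
ft_force: [-0.2, 1.1, 0.4]
grip_width: -0.0002
grasp_force: 0.0
```

Emit:
send_rows(
  motion="1 0 0 0.05 0; 1 0 0 0.1 0; 1 0 0 0.15 0; 1 0 0 0.15 0; 1 0 0 0.15 0",
)

```text
clock: 18.1
eef_pos: [0.589, -0.143, 0.1836]
tool_rot: [0.117, 0.993, 0.0, 0.0]
ft_force: [-0.5, 0.5, 1.9]
grip_width: -0.0002
grasp_force: 0.5
```

Emit:
send_rows(
  motion="1 0 0 0.05 0; 1 0 0 0.1 0; 1 0 0 0.15 0; 1 0 0 0.15 0; 1 0 0 0.15 0",
)

```text
clock: 18.6
eef_pos: [0.589, -0.143, 0.182]
tool_rot: [0.117, 0.993, 0.0, -0.0]
ft_force: [0.1, 1.7, 0.7]
grip_width: -0.0001
grasp_force: 0.5
```

Emit:
send_rows(
  motion="1 0 0 0.05 0; 1 0 0 0.1 0; 1 0 0 0.15 0; 1 0 0 0.2 0; 1 0 0 0.2 0",
)

```text
clock: 19.1
eef_pos: [0.5889, -0.1431, 0.1799]
tool_rot: [0.117, 0.993, -0.0, -0.0]
ft_force: [-0.4, 0.1, 1.0]
grip_width: 0.0001
grasp_force: 0.5
```

Emit:
send_rows(
  motion="1 0 0 0.05 0; 1 0 0 0.1 0; 1 0 0 0.15 0; 1 0 0 0.15 0; 1 0 0 0.15 0",
)

```text
clock: 19.6
eef_pos: [0.5889, -0.1432, 0.1784]
tool_rot: [0.117, 0.993, -0.0, -0.0]
ft_force: [0.4, 0.4, 1.0]
grip_width: -0.0001
grasp_force: 0.5
```

Emit:
send_rows(
  motion="1 0 0 0.05 0; 1 0 0 0.1 0; 1 0 0 0.15 0; 1 0 0 0.15 0; 1 0 0 0.15 0",
)

```text
clock: 20.1
eef_pos: [0.5889, -0.1431, 0.1769]
tool_rot: [0.117, 0.993, -0.0, -0.0]
ft_force: [0.7, 0.2, 1.2]
grip_width: 0.0001
grasp_force: 0.4
```

```bash
python3 -c "
from h import *
print(bot.get_obs()['ft_force'],bot.get_obs()['ft_torque'])"
```

```text
[0.68881401 0.15287173 1.20814117] [ 0.13701334 -0.09953093  0.0154357 ]
```

Emit:
send_rows(
  motion="1 0 0 0.05 0; 1 0 0 0.1 0; 1 0 0 0.15 0; 1 0 0 0.15 0; 1 0 0 0.15 0",
)

```text
clock: 20.6
eef_pos: [0.5889, -0.1431, 0.1754]
tool_rot: [0.117, 0.993, -0.0, -0.0]
ft_force: [-0.8, 0.5, 0.6]
grip_width: -0.0003
grasp_force: 0.4
```

Emit:
send_rows(
  motion="1 0 0 0.05 0; 1 0 0 0.1 0; 1 0 0 0.15 0; 1 0 0 0.15 0; 1 0 0 0.15 0",
)

```text
clock: 21.1
eef_pos: [0.5889, -0.1431, 0.1739]
tool_rot: [0.117, 0.993, -0.0, -0.0]
ft_force: [-0.1, 0.6, 2.0]
grip_width: -0.0002
grasp_force: 0.5
```

Emit:
send_rows(
  motion="1 0 0 0.05 0; 1 0 0 0.1 0; 1 0 0 0.15 0; 1 0 0 0.2 0; 1 0 0 0.2 0",
)

```text
clock: 21.6
eef_pos: [0.5889, -0.143, 0.1719]
tool_rot: [0.117, 0.993, -0.0, -0.0]
ft_force: [0.5, -0.3, 0.8]
grip_width: 0.0002
grasp_force: 0.5
```

Emit:
send_rows(
  motion="1 0 0 0.05 0; 1 0 0 0.1 0; 1 0 0 0.15 0; 1 0 0 0.2 0; 1 0 0 0.2 0",
)

```text
clock: 22.1
eef_pos: [0.5889, -0.1431, 0.1699]
tool_rot: [0.117, 0.993, -0.0, -0.0]
ft_force: [0.3, 1.0, 0.6]
grip_width: -0.0003
grasp_force: 0.5
```

Emit:
send_rows(
  motion="1 0 0 0.05 0; 1 0 0 0.1 0; 1 0 0 0.15 0; 1 0 0 0.2 0; 1 0 0 0.2 0",
)

```text
clock: 22.6
eef_pos: [0.5889, -0.1431, 0.1679]
tool_rot: [0.117, 0.993, -0.0, -0.0]
ft_force: [0.4, 0.4, 1.0]
grip_width: -0.0001
grasp_force: 0.6
```

Emit:
send_rows(
  motion="1 0 0 0.05 0; 1 0 0 0.1 0; 1 0 0 0.15 0; 1 0 0 0.2 0; 1 0 0 0.2 0",
)

```text
clock: 23.1
eef_pos: [0.5889, -0.1431, 0.1659]
tool_rot: [0.117, 0.993, -0.0, -0.0]
ft_force: [0.3, 0.1, 1.4]
grip_width: -0.0002
grasp_force: 0.6
```

Emit:
send_rows(
  motion="1 0 0 0.05 0; 1 0 0 0.1 0; 1 0 0 0.15 0; 1 0 0 0.2 0; 1 0 0 0.2 0",
)

```text
clock: 23.6
eef_pos: [0.5892, -0.143, 0.1645]
tool_rot: [0.117, 0.993, -0.0, 0.0]
ft_force: [1.2, 0.7, 3.5]
grip_width: 0.0002
grasp_force: 2.0
```

Emit:
send_rows(
  motion="1 0 0 0.03 0; 1 0 0 0.06 0; 1 0 0 0.06 0; 1 0 0 0.06 0",
)

```text
clock: 24.0
eef_pos: [0.5893, -0.1431, 0.1641]
tool_rot: [0.117, 0.993, 0.0, 0.001]
ft_force: [-0.5, -0.4, 6.1]
grip_width: -0.0
grasp_force: 2.8
```

Emit:
send_rows(
  motion="1 0 0 0.05 0; 1 0 0 0.1 0; 1 0 0 0.1 0; 1 0 0 0.1 0",
)

```text
clock: 24.4
eef_pos: [0.5896, -0.1431, 0.1637]
tool_rot: [0.117, 0.993, -0.0, 0.001]
ft_force: [-0.1, 2.0, 7.3]
grip_width: 0.0001
grasp_force: 3.7
```

Emit:
send_rows(
  motion="1 0 0 0.05 0; 1 0 0 0.1 0; 1 0 0 0.15 0; 1 0 0 0.15 0; 1 0 0 0.15 0",
)

```text
clock: 24.9
eef_pos: [0.59, -0.1431, 0.1631]
tool_rot: [0.117, 0.993, -0.0, 0.002]
ft_force: [-0.6, 2.0, 10.8]
grip_width: 0.0002
grasp_force: 5.2
```

```bash
python3 -c "
from h import *
for i in range(4):
  o=bot.get_obs();print(o['ft_force'],o['eef_pos']);vision.camera('scene')"
```

```text
[-0.60171008  2.03131414 10.8052896 ] [ 0.58998234 -0.14312674  0.16310064]
[-0.86122274  2.07628481 11.09051609] [ 0.58998062 -0.14313347  0.16306757]
[-0.43537289  1.82297696 11.18992335] [ 0.58998925 -0.14313019  0.1630889 ]
[-0.83214085  2.2172186   9.8187499 ] [ 0.58998188 -0.14313138  0.1630834 ]
```

Emit:
send_rows(
  motion="1 0 0 0.05 0; 1 0 0 0.1 0; 1 0 0 0.15 0; 1 0 0 0.18 0; 1 0 0 0.18 0",
)

```text
clock: 25.6
eef_pos: [0.5904, -0.1432, 0.1624]
tool_rot: [0.117, 0.993, -0.0, 0.003]
ft_force: [-1.9, 2.7, 13.7]
grip_width: 0.0001
grasp_force: 7.1
```

```bash
python3 -c "
from h import *
for i in range(4):
  o=bot.get_obs();print(o['ft_force'],o['eef_pos']);vision.camera('scene')"
```

```text
[-1.8553987   2.68859119 13.67429686] [ 0.59042984 -0.14316096  0.16242243]
[-1.20359789  1.99920377 14.20044125] [ 0.59045037 -0.14315014  0.16241256]
[-1.70973924  2.81996833 13.56671821] [ 0.59043556 -0.14319339  0.16242162]
[-1.46439988  1.26852778 14.50535156] [ 0.59044316 -0.14318735  0.16243615]
```

Emit:
send_rows(
  motion="1 0 0 0.03 0; 1 0 0 0.06 0; 1 0 0 0.06 0; 1 0 0 0.06 0",
)

```text
clock: 26.2
eef_pos: [0.5906, -0.1432, 0.1622]
tool_rot: [0.117, 0.993, -0.0, 0.003]
ft_force: [-1.9, 2.9, 15.4]
grip_width: -0.0
grasp_force: 7.7
```

```bash
python3 -c "
from h import *
for i in range(3):
  o=bot.get_obs();print(o['ft_force'],o['eef_pos']);vision.camera('scene')"
```

```text
[-1.89975746  2.86851453 15.37251822] [ 0.59062415 -0.14320588  0.16219943]
[-1.95858586  0.98570272 15.46342341] [ 0.59061727 -0.14320381  0.16220242]
[-0.89709782  2.27960783 15.54373358] [ 0.59063173 -0.14320329  0.16220286]
```

15.5 N is reached, so I'm lifting straight off for a check.

Emit:
send_rows(
  motion="1 0 0 -0.5 0; 1 0 0 -1 0; 1 0 0 -3 0; 1 0 0 -7 0; 1 0 0 -10 0",
)

```text
clock: 26.85
eef_pos: [0.5885, -0.1434, 0.2592]
tool_rot: [0.117, 0.993, -0.0, -0.001]
ft_force: [1.1, -0.5, 0.2]
grip_width: 0.0
grasp_force: 0.0
```

Emit:
send_rows(
  motion="1 0 0 0 0; 1 0 0 0 0; 1 0 0 0 0; 1 0 0 0 0; 1 0 0 0 0",
)

```text
clock: 27.35
eef_pos: [0.5883, -0.143, 0.257]
tool_rot: [0.117, 0.993, 0.0, -0.001]
ft_force: [0.1, -0.4, -0.0]
grip_width: 0.0002
grasp_force: 0.0
```

Run:
```python
from h import *
a=vision.camera("scene")[:,:,::-1];b=vision.camera("top")[:,:,::-1];print(bot.get_obs()["eef_pos"])
x=np.array([.9728,-.2317,0]);y=np.array([.2317,.9728,0]);h=np.array([.59,-.1432,.162])
out=[]
for n,I,(c,r) in(("scene",a,(100,85)),("top",b,(355,120))):
    A=cv2.resize(I[r:r+100,c:c+80],(400,500),interpolation=2)
    for s,t in((1,1),(1,-1),(-1,-1),(-1,1)):
        u=w2p(n,h+s*.017*x+t*.018*y);cv2.circle(A,(int((u[0]-c+.5)*5),int((u[1]-r+.5)*5)),3,(0,0,255),1)
    out.append(A)
cv2.imwrite("pics/s8.png",np.hstack(out))
```

```text
[ 0.58857604 -0.14297826  0.25763923]
```

View pics/s8.png

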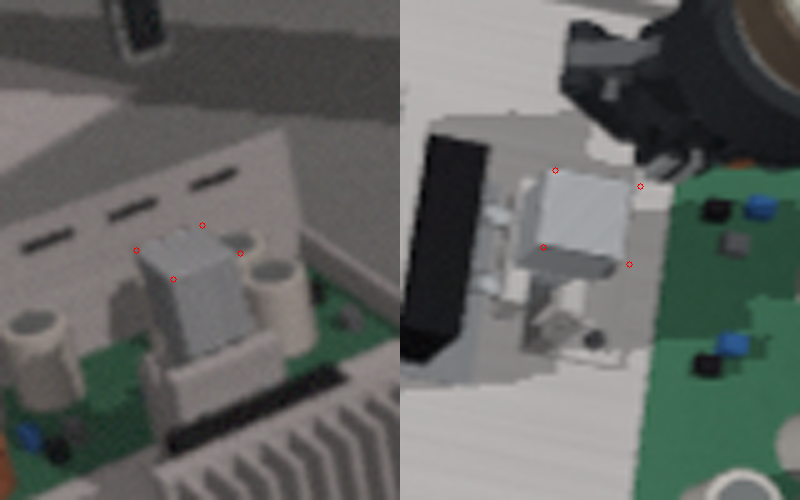

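The head stands in the gap at about (136-250, 228-360) in the crop and looks upright. I'll do one numeric check of yaw and centring from the top view.

Run:
```python
from h import *
b=vision.camera("top")[:,:,::-1].copy()
O=ortho("top",b,(.59,-.142),30,.162,8);g=cv2.cvtColor(O,cv2.COLOR_BGR2GRAY)
print(g[240,::24])
for t in (160,168,175):
    m=cv2.morphologyEx(((g>t)).astype('uint8'),cv2.MORPH_OPEN,np.ones((41,41)))
    n,l,s,_=cv2.connectedComponentsWithStats(m);c=np.argwhere(l==l[240,240])[:,::-1].astype(np.float32)
    (x,y),wh,a=cv2.minAreaRect(c);print(t,.59+(240-y)/8e3,-.142+(240-x)/8e3,np.array(wh)/8,a)
a=vision.camera("scene")[:,:,::-1]
A=cv2.cvtColor(cv2.resize(a[85:185,100:180],(640,800),interpolation=2),cv2.COLOR_BGR2GRAY)
L=cv2.createLineSegmentDetector().detect(A)[0][:,0]
for q in L:
    d=q[2:]-q[:2]
    if abs(d[1])>60 and 200<q[0]<430 and 350<(q[1]+q[3])/2<600: print("edge",(q/8+[100,85,100,85]).round(1),"slope dx/dy",(d[0]/d[1]).round(3))
h=np.array([.5905,-.1415,.162]);X=np.array([.9728,-.2317,0]);Y=np.array([.2317,.9728,0])
for s,t in((1,1),(1,-1),(-1,1)):
    p=h+s*.017*X+t*.018*Y;u=w2p("scene",p);v=w2p("scene",p-[0,0,.044]);print("exp",u.round(1),v.round(1),((v-u)[0]/(v-u)[1]).round(3))
```

```text
[136 124 121 132 160 163 162 164 163 161 162 164 162 163 163 153 121 129
 129 129]
160 0.5923171768188477 -0.14007471656799314 [32.4017067  31.78194618] 12.74528980255127
168 0.5900624999999999 -0.1419375 [59.875 59.875] 90.0
175 0.5900624999999999 -0.1419375 [59.875 59.875] 90.0
exp [134.5 140.7] [138.5 157.2] 0.24
exp [127.  134.9] [131.1 151.2] 0.251
exp [147.9 135.5] [151.4 151.8] 0.214
```

```bash
python3 -c "
from workcell import workorder
print(workorder.job_done())"
```

```text
the job is handed in; nothing more can be done
None
```

The wedge stands upright near the middle of the clamp gap, tapped tight with a 15.5 N push; the gripper is lifted clear and the job is handed in (no verdict came back).

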